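# Turn the steel tumbler over onto the empty drying peg

## Task

The steel tumbler lying in the clear cradle has just been rinsed: pick it up, turn it mouth-down and lower it over the empty drying peg until its rim rests on the peg's wooden foot, then let go. Do not drop it onto the peg, and leave the blue cup on its own peg alone.

Things in the scene. Friction and masses are not known exactly. Their poses are not given: they have to be found in the camera images.
- tumbler: Straight brushed-steel tumbler, 95 mm long, 56 mm outside diameter, 3 mm walls, closed end 5 mm thick and ringed orange, about 150 g. It starts lying level, axis 62 mm above the desk, mouth looking away from the robot within 25 degrees. Origin: centre of the mouth, in the rim's plane. Its x axis runs out of the mouth (closed end at x = -95 mm); mouth-down means x points down.
- cradle: Fixed clear acrylic cradle under the tumbler: a base plate 100 x 56 mm, 6 mm thick, with two V-notched supports 72 mm apart, 8 mm thick, up to 48 mm high, 30 mm to each side of the axis. Between them the tumbler's sides and underside are free. Origin: centre of its underside; x along the lying tumbler towards its mouth, whose rim is at x = 47 mm. The tumbler lifts straight up out of it.
- free_peg: The empty drying peg, fixed: an upright green post 16 mm in diameter with a round top 70 mm above the desk, in the middle of a round wooden foot 100 mm across and 8 mm thick. Origin: centre of the foot's underside, on the desk; z up along the post.
- blue_cup: Blue plastic cup, 60 mm across and 100 mm tall, already mouth-down on a second, identical peg stand; its top is 108 mm above the desk. Not to be disturbed. Origin: centre of its rim, on that foot; z up.
Mind the look-alikes: they are no part of the job. What is shaped like the tumbler but turquoise is not meant.

How it is judged:
By the outcome, as a careful person would: the job done as asked, in the order asked, and still so for the second after the job is handed in, with the robot touching nothing.
It also fails if it takes over 40 s, if anything falls off the work surface, if the arm or the gripper's body presses on something with over 40 N, if the wrist force passes 120 N, or if a joint passes its speed limit or range.

## Robot

A 6-joint arm with a two-finger parallel gripper is mounted at the origin on the work surface. World frame = base frame: x ahead of the robot, y to its left, z up, the work surface at z = 0. Lengths are in mm, angles in rad, forces in N, time in s.
With the tool pointing down it reaches from about 275 to 750 mm from the base axis. Payload 10.2 kg.
Tool frame: the origin (TCP) lies at the very end of the fingers, on their centre line; the grasp point (between the pads) lies 19 mm behind it; z points along the fingers, x is the direction in which the jaws open and shut, and the axes are right-handed (so a half turn about z gives the same grasp; the last joint's range is limited). The gripper opens to 85 mm and grips with 20 to 120 N. Pads are 22 mm wide; open, the fingers measure 114 mm over their backs; the gripper's body (76 mm by 85 mm) begins 54 mm behind the grasp point. The pads swing forward as they close: fully open they stand 13 mm farther back than shut.
Start: joints at [-1.372, 0.313, 1.498, -0, 1.331, -0.223], TCP at [214.925, -478.997, 231.294] pointing down, gripper open.
Joint ranges: [-2.94, 2.94], [-0.97, 2.17], [0.19, 2.56], [-1.23, 4.37], [0.02, 3.11], [-2.88, 2.88]. Speed limits (rad/s): [2.39, 2.39, 3.01, 3.14, 3.14, 3.14].

## Interface

Orientations are given as a unit quaternion [w, x, y, z].
In Python, from rig import ctrl, cams gives the robot as it stands.
- The arm moves only by the tool play_rows, never from a script. Its argument "steps" is a list of rows, each a list of 2 entries, a list of its own where there are three numbers: the shift along the tool's x, y, z normalised to -1 to 1, where 1 is 0.75 m, then the turn, a rotation vector about the tool's x, y, z normalised to -1 to 1, where 1 is 45 degrees. A call has 1 to 20 rows; each row shifts and turns the commanded pose from where the row before left it, along the tool's axes as they then stand; what a row does not reach is not made up. A row lasts 1/10 s, in which the tool goes at most 50 mm and 8.59 degrees, less where a joint would pass 70% of its speed; a pose out of reach is approached as far as the arm can. A call with a number of a shift or a turn outside -1 to 1 is refused whole. A call with a gripper value outside its range is refused whole. "grip" is the closure, from 0 (fully open) to 1 (shut), set as the call begins (left out, the last holds). The fingers move at their own pace and stop on an object; "squeeze" is the grip in N (left out, the last holds). Time passes only in rows, so rows that do not move let the fingers close. It gives the time, the measured TCP pose, the force and the opening at its end, in the units of the state.
- ctrl.sense(): the state, without advancing time (a new reading comes with each control period).
- cams.capture(name): name is "scene" or "top" or "wrist"; returns the picture (384x512x3 uint8, red, green, blue); there is no depth.
- cams.camera_info(name): a dict with "fx", "fy", "cx", "cy" (pixels), "xyz" and "attitude" of the camera in the world. Camera axes: x right, y up, looking along -z (the intrinsics and any distortion apply to the point x, -y, -z); pixel columns grow to the right and rows downward; lengths in mm; the calibration is good to about 2 mm. A picture is of the moment at which its call begins: read the wrist's pose just before it. camera_info takes no time and is no camera call; for the wrist camera it gives the pose at the moment of the call.
- ctrl.finish_job(): hands the job in, once; it reports no verdict.
Trained networks look in the newest picture that a camera, given by its name, has taken for a name from the list of things; names that differ only in an ending like _2 or _b are one class to them, and where a whole thing is asked for, a point or a joint stands for the part that bears it (a point fixed in the world has none). Each returns a list of dicts, best first, with "p" (0 to 1); they miss things now and then, are a little off and sometimes report something else, mostly with a low value. They report only what shows in the picture. A call takes as long as a camera call. They do not tell look-alikes from the thing itself.
- cams.search_frame(camera, thing): "rect" ([centre column, centre row, width, height] in pixels, round what is visible of it).
- cams.tip_of(camera, thing): "pixel" ([column, row] in pixels: a listed point, or the origin of a listed thing).
The state is a dict: "time_s": time; "joints": joint angles; "dq": joint speeds; "tau": joint torques, N m; "eef_pos": TCP position; "ee_rot": TCP orientation; "force": force on the tool from outside, world axes, zero at the start; "wrist_torque": the same for the moment, N m; "grip_width": opening from 0.0 (shut) to 1.0 (fully open).
Only numpy, scipy, OpenCV 4.12 (cv2) and the standard library are available. Lean on these libraries where they do the work, as an engineer would, in place of code of your own. Each camera call takes 0.05 s, during which the arm holds its last target.

## Working session

There is one attempt and no reset: what is moved stays moved. The work goes in short steps, Python scripts to look and compute and a tool call to move; the robot and the scene stay as the last step left them, time stands still between calls to the robot, and variables do not carry over. Pictures are saved under pics/ and viewed, and the job is handed in when it is done.

Besides the shell and the picture viewer there is one more tool, called after "Request:" as name(argument=value, ...), one argument or row to a line, values as JSON. play_rows: Moves the arm, as the interface text tells. Its arguments: {"type":"object","properties":{"steps":{"type":"array"},"grip":{"type":"number"},"squeeze":{"type":"number"}},"required":["steps"]}

```bash
ls; mkdir -p pics; python3 - <<'E'
from rig import ctrl,cams
import cv2
print(ctrl.sense())
for n in ["scene","top"]:
    im=cams.capture(n); cv2.imwrite(f"pics/{n}0.png",im[:,:,::-1])
    print(n,cams.camera_info(n))
    for t in ["tumbler","cradle","free_peg","blue_cup"]:
        print(t,cams.tip_of(n,t)[:3])
print(ctrl.sense()["time_s"])
E
```

```text
pics
{'time_s': 0.0, 'joints': array([-1.37241505e+00,  3.13429630e-01,  1.49844801e+00, -4.42979084e-06,
        1.33099525e+00, -2.23382817e-01]), 'dq': array([-0.00090608,  0.00052059, -0.0023914 , -0.00252718, -0.00179288,
        0.00024715]), 'tau': array([-5.78218878e-04, -4.12265396e+01, -2.59742063e+01, -1.93321243e-04,
        4.13801288e-03, -2.55859402e-05]), 'eef_pos': array([ 214.8629622 , -478.73289165,  230.74138425]), 'ee_rot': array([-4.56755847e-04,  8.39455471e-01, -5.43428103e-01, -4.48481557e-04]), 'force': array([ 0.33339084,  0.25602682, -0.73941754]), 'wrist_torque': array([-0.01319801, -0.02608724,  0.01091582]), 'grip_width': 1.0001446387651851}
scene {'fx': 477.64610567543565, 'fy': 477.64610567543565, 'cx': 252.1744601160043, 'cy': 187.14422636099377, 'xyz': array([1598.20637345,   60.65556222,  782.02606942]), 'attitude': array([0.61259317, 0.3209981 , 0.34239216, 0.63596969])}
tumbler [{'pixel': [325.3, 204.7], 'p': 0.89}, {'pixel': [335.1, 179.8], 'p': 0.82}, {'pixel': [391.0, 223.2], 'p': 0.77}]
cradle [{'pixel': [321.9, 217.8], 'p': 0.64}]
free_peg [{'pixel': [216.6, 217.5], 'p': 0.9}]
blue_cup [{'pixel': [147.3, 204.0], 'p': 0.76}]
top {'fx': 353.64188616094265, 'fy': 353.64188616094265, 'cx': 250.55184069315084, 'cy': 189.45752530661503, 'xyz': array([450.77721711,  12.87876655, 903.64035585]), 'attitude': array([ 0.71477778,  0.04188188, -0.03295513, -0.69731814])}
tumbler [{'pixel': [242.6, 144.9], 'p': 0.96}, {'pixel': [181.9, 151.6], 'p': 0.87}, {'pixel': [162.2, 224.0], 'p': 0.78}]
cradle [{'pixel': [186.2, 176.9], 'p': 0.44}]
free_peg [{'pixel': [294.8, 171.7], 'p': 0.56}]
blue_cup [{'pixel': [371.5, 193.3], 'p': 0.88}]
0.5
```

View pics/scene0.png

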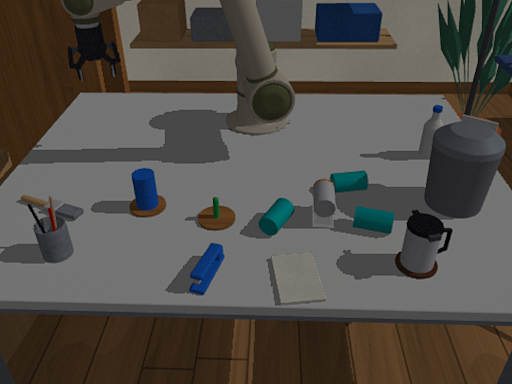

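View pics/top0.png

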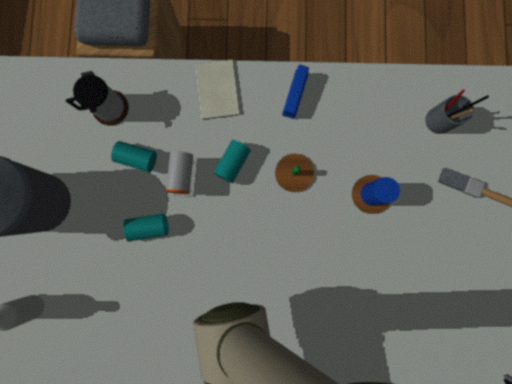

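```bash
python3 - <<'E'
import cv2
a=cv2.imread("pics/top0.png")[110:260,130:410]; cv2.imwrite("pics/topc.png",cv2.resize(a,(784,420),interpolation=cv2.INTER_CUBIC))
a=cv2.imread("pics/scene0.png")[150:270,180:430]; cv2.imwrite("pics/scenec.png",cv2.resize(a,(800,384),interpolation=cv2.INTER_CUBIC))
E
```

```text
(no output)
```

View pics/topc.png

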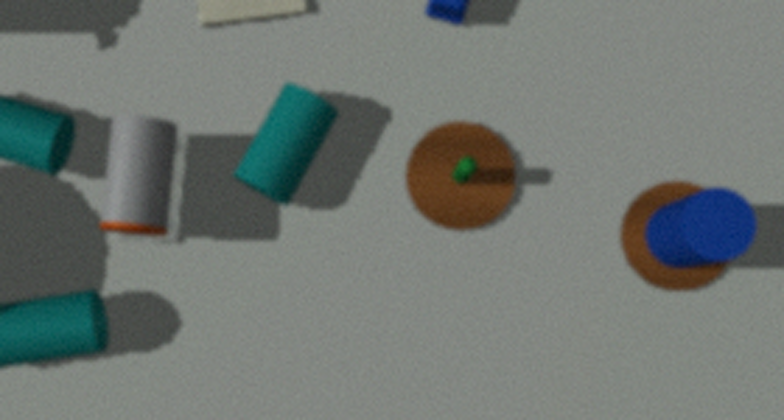

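View pics/scenec.png

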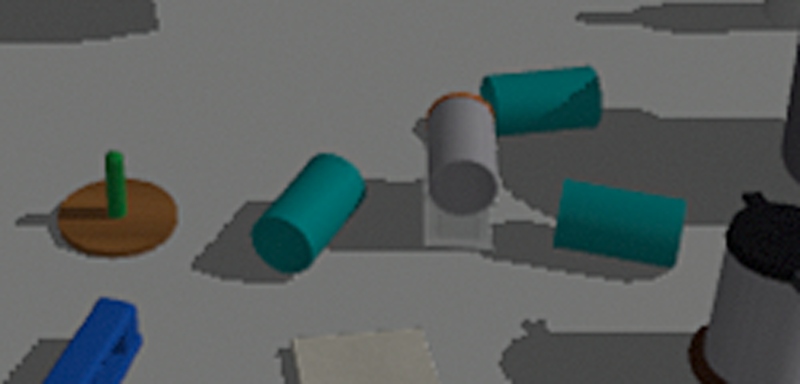

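Possible tumblers in the top view: the grey one with the orange end in the cradle (180,172), and turquoise ones at (133,156), (146,227) and (232,161). Only the grey one fits the description, and the crops confirm it: orange ring, clear cradle under it. The empty peg is at (295,172) and the blue cup at (380,192).

```bash
cat > h.py <<'E'
import numpy as np, cv2
from scipy.spatial.transform import Rotation as R
def Rq(q): return R.from_quat([q[1],q[2],q[3],q[0]])
def proj(info,P):
    P=np.atleast_2d(P); c=Rq(info['attitude']).inv().apply(P-info['xyz'])
    return np.c_[info['cx']+info['fx']*c[:,0]/-c[:,2], info['cy']-info['fy']*c[:,1]/-c[:,2]]
def unproj(info,px,z):
    px=np.atleast_2d(px).astype(float)
    d=np.c_[(px[:,0]-info['cx'])/info['fx'],-(px[:,1]-info['cy'])/info['fy'],-np.ones(len(px))]
    w=Rq(info['attitude']).apply(d); s=(z-info['xyz'][2])/w[:,2]
    return info['xyz']+w*s[:,None]
def cyl(x,y,yaw,z=62,L=95,r=28):
    # x,y = mouth centre
    a=np.linspace(0,2*np.pi,48); d=np.array([np.cos(yaw),np.sin(yaw),0]); n=np.array([-d[1],d[0],0])
    ring=r*np.cos(a)[:,None]*n+r*np.sin(a)[:,None]*np.array([0,0,1])
    c=np.array([x,y,z]); return np.r_[c+ring,c-L*d+ring]
def hull(info,P): return cv2.convexHull(proj(info,P).astype(np.float32))[:,0]
E
python3 - <<'E'
from h import *
from rig import cams
from scipy.optimize import least_squares
top,sc=cams.camera_info("top"),cams.camera_info("scene")
f=lambda p:np.array([130,110])+np.array(p)/2.8
g=lambda p:np.array([180,150])+np.array(p)/3.2
tp=[f(p) for p in [(101,229),(166,234),(113,117),(176,121),(107,173),(171,178)]]
sp=[g(p) for p in [(428,140),(497,185),(463,214),(428,110),(461,93),(429,180),(496,135)]]
def dist(info,pts,q):
    h=hull(info,cyl(*q)); return [cv2.pointPolygonTest(h.reshape(-1,1,2),tuple(map(float,p)),True) for p in pts]
for name,fun in [("both",lambda q:dist(top,tp,q)+dist(sc,sp,q)),("top",lambda q:dist(top,tp,q)),("scene",lambda q:dist(sc,sp,q))]:
    s=least_squares(fun,[520,150,0.],x_scale=[10,10,.1],diff_step=1e-3); print(name,s.x,np.round(s.fun,1))
    if name=="both": q=s.x
bgr=cv2.imread("pics/top0.png"); 
def brown(im,win):
    h=cv2.cvtColor(im,cv2.COLOR_BGR2HSV); m=((h[...,0]<16)&(h[...,1]>110)).astype(np.uint8)
    w=np.zeros_like(m); w[win[1]:win[3],win[0]:win[2]]=1
    c=max(cv2.findContours(m*w,cv2.RETR_EXTERNAL,cv2.CHAIN_APPROX_NONE)[0],key=cv2.contourArea); return cv2.fitEllipse(cv2.convexHull(c))
s0=cv2.imread("pics/scene0.png")
e=brown(bgr,(270,145,325,200));print(e,unproj(top,e[0],6))
e=brown(s0,(190,190,245,235));print(e,unproj(sc,e[0],6))
# peg tip
print("tip top",unproj(top,f([465,166]),66),"scene",unproj(sc,g([115,156]),66))
print("cup top",unproj(top,f([708,225]),108))
# turquoise left
print("turq corners",unproj(top,[f([75,128]),f([52,174]),f([232,172]),f([103,295])],28))
for n,info,im in [("t",top,bgr),("s",sc,s0)]:
    h=hull(info,cyl(*q)); big=cv2.resize(im,None,fx=4,fy=4); cv2.polylines(big,[np.int32(h*4+1.5)],True,(0,0,255),1)
    c=h.mean(0)*4; x,y=np.int32(c); cv2.imwrite(f"pics/ov{n}.png",big[y-200:y+200,x-200:x+200])
a=np.hstack([cv2.imread("pics/ovt.png"),cv2.imread("pics/ovs.png")]);cv2.imwrite("pics/ov.png",a)
E
```

```text
both [ 6.23896041e+02  1.93333222e+02 -5.87676534e-02] [-0.5  0.   0.1 -0.6  0.3  0.5  0.3  0.7  0.4 -0.3  0.4  0.5 -0.1]
top [ 6.23862560e+02  1.94130671e+02 -4.09114064e-02] [-0.4 -0.   0.2 -0.6  0.2  0.5]
scene [ 6.23321899e+02  1.93212284e+02 -6.28970722e-02] [ 0.3  0.6  0.3 -0.4  0.5  0.6 -0.1]
((294.3877258300781, 172.35792541503906), (37.05880355834961, 38.03319549560547), 103.72663879394531) [[592.79662405 -85.74360796   6.        ]]
((216.03469848632812, 217.70779418945312), (24.06270408630371, 37.258506774902344), 85.76810455322266) [[597.52141638 -87.59470816   6.        ]]
tip top [[590.83062794 -83.0834717   66.        ]] scene [[594.9518341  -84.89552357  66.        ]]
cup top [[ 540.36588384 -273.99272409  108.        ]]
turq corners [[623.59826948 263.85854882  28.        ]
 [581.24284834 282.3065145   28.        ]
 [586.86069455 120.75487461  28.        ]
 [474.18737558 230.9852279   28.        ]]
```

View pics/ov.png

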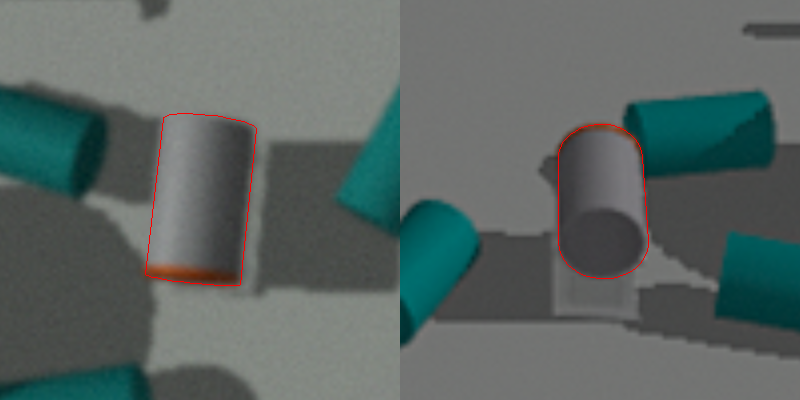

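```bash
cat >> h.py <<'E'
def Rtool(a,t=np.pi/4,flip=False):
    d=np.array([np.cos(a),np.sin(a),0]); z=np.cos(t)*d-np.array([0,0,np.sin(t)])
    x=np.array([np.sin(a),-np.cos(a),0]); 
    if flip: x=-x
    return R.from_matrix(np.c_[x,np.cross(z,x),z])
def rel(s,P,Rt=None):
    r=Rq(s['ee_rot']); print("shift tool (norm):",np.round(r.inv().apply(np.array(P)-s['eef_pos'])/750,4),"mm",np.round(np.linalg.norm(np.array(P)-s['eef_pos']),1))
    if Rt is not None:
        v=(r.inv()*Rt).as_rotvec(); print("turn norm",np.round(v/(np.pi/4),4),"deg",np.degrees(np.linalg.norm(v)))
A=-0.055; G=np.array([576.8,196.1,62.]); PEG=np.array([594.5,-86.,0])
E
python3 - <<'E'
from h import *
from rig import ctrl
s=ctrl.sense(); T=Rtool(A); tz=T.as_matrix()[:,2]
P=G+24*tz-140*tz; print(P); rel(s,P,T)
E
```

```text
[494.899644   200.60906714 144.02438662]
shift tool (norm): [-0.6739 -0.7116  0.1164] mm 740.2
turn norm [0.9806 0.2384 0.5753] deg 52.27432358744508
```

Request:
play_rows(
  steps=[
    [[-0.0421, -0.0445, 0], [0, 0, 0]],
    [[-0.0421, -0.0445, 0], [0, 0, 0]],
    [[-0.0421, -0.0445, 0], [0, 0, 0]],
    [[-0.0421, -0.0445, 0], [0, 0, 0]],
    [[-0.0421, -0.0445, 0], [0, 0, 0]],
    [[-0.0421, -0.0445, 0], [0, 0, 0]],
    [[-0.0421, -0.0445, 0], [0, 0, 0]],
    [[-0.0421, -0.0445, 0], [0, 0, 0]],
    [[-0.0421, -0.0445, 0], [0, 0, 0]],
    [[-0.0421, -0.0445, 0], [0, 0, 0]],
    [[-0.0421, -0.0445, 0], [0, 0, 0]],
    [[-0.0421, -0.0445, 0], [0, 0, 0]],
    [[-0.0421, -0.0445, 0], [0, 0, 0]],
    [[-0.0421, -0.0445, 0], [0, 0, 0]],
    [[-0.0421, -0.0445, 0], [0, 0, 0]],
    [[-0.0421, -0.0445, 0], [0, 0, 0]],
  ],
  grip=0.15,
)

```text
time_s: 2.1
eef_pos: [495.7, 202.6, 231.4]
ee_rot: [-0.0, 0.84, -0.543, 0.0]
force: [0.1, -0.6, 0.2]
grip_width: 0.848
```

Request:
play_rows(
  steps=[
    [[0, 0, 0], [0.14, 0.034, 0.0822]],
    [[0, 0, 0], [0.14, 0.034, 0.0822]],
    [[0, 0, 0], [0.14, 0.034, 0.0822]],
    [[0, 0, 0], [0.14, 0.034, 0.0822]],
    [[0, 0, 0], [0.14, 0.034, 0.0822]],
    [[0, 0, 0], [0.14, 0.034, 0.0822]],
    [[0, 0, 0], [0.14, 0.034, 0.0822]],
    [[0, 0, 0], [0, 0, 0]],
  ],
)

```text
time_s: 2.9
eef_pos: [494.7, 198.2, 230.1]
ee_rot: [0.242, -0.652, 0.669, -0.263]
force: [-0.2, 0.1, -1.2]
grip_width: 0.848
```

```bash
python3 - <<'E'
from h import *
from rig import ctrl,cams
s=ctrl.sense(); T=Rtool(A); tz=T.as_matrix()[:,2]
print(s['time_s'],s['eef_pos'],s['joints'],s['grip_width']);rel(s,G+24*tz-90*tz,T)
i=cams.camera_info("wrist"); im=cams.capture("wrist"); print(i)
im=im[:,:,::-1].copy(); cv2.polylines(im,[np.int32(hull(i,cyl(623.7,193.5,A)))],True,(0,0,255),1); cv2.imwrite("pics/w1.png",im)
E
```

```text
2.9 [494.70303106 198.22030725 230.11586998] [ 0.26236484  0.07537668  1.97742574 -0.51812678  0.43403454  2.25790126] 0.8484147426890722
shift tool (norm): [-0.0054  0.0729  0.1521] mm 126.5
turn norm [0.0688 0.0012 0.0382] deg 3.54239986729005
{'fx': 319.33868745298213, 'fy': 319.33868745298213, 'cx': 250.47983125598117, 'cy': 194.59511623690756, 'xyz': array([450.18667261, 202.3760716 , 381.28180154]), 'attitude': array([-0.67847814, -0.15242769,  0.17196667,  0.69775402])}
```

View pics/w1.png

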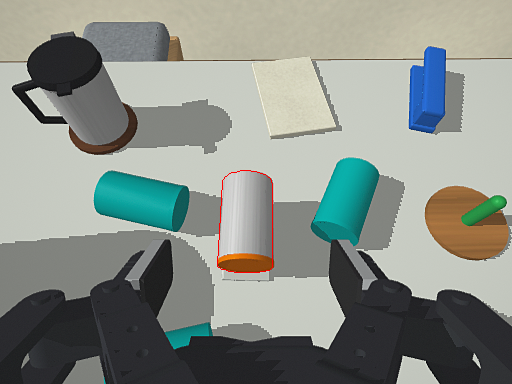

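The wrist view shows the steel tumbler at (246,222), and the fitted outline matches it. The peg foot is at (467,222).

Request:
play_rows(
  steps=[
    [[-0.0014, 0.0182, 0.038], [0, 0, 0]],
    [[-0.0014, 0.0182, 0.038], [0, 0, 0]],
    [[-0.0014, 0.0182, 0.038], [0, 0, 0]],
    [[-0.0014, 0.0182, 0.038], [0, 0, 0]],
    [[0, 0, 0], [0, 0, 0]],
    [[0, 0, 0], [0, 0, 0]],
  ],
)

```text
time_s: 3.55
eef_pos: [534.3, 197.5, 117.0]
ee_rot: [0.24, -0.652, 0.67, -0.26]
force: [0.7, -0.3, 1.1]
grip_width: 0.85
```

```bash
python3 - <<'E'
from h import *
from rig import ctrl,cams
i=dict(cams.camera_info("wrist"))
s=ctrl.sense(); T=Rtool(A); tz=T.as_matrix()[:,2]
print(s['time_s'],s['eef_pos'],s['joints'],s['grip_width']);rel(s,G+24*tz-90*tz,T)
# peg from w1
i1={'fx': 319.33868745298213, 'fy': 319.33868745298213, 'cx': 250.47983125598117, 'cy': 194.59511623690756, 'xyz': np.array([450.18667261, 202.3760716 , 381.28180154]), 'attitude': np.array([-0.67847814, -0.15242769,  0.17196667,  0.69775402])}
im=cv2.imread("pics/w1.png");h=cv2.cvtColor(im,cv2.COLOR_BGR2HSV); m=((h[...,0]<20)&(h[...,1]>90)).astype(np.uint8); m[:,:410]=0; m[:170]=0;m[275:]=0
c=max(cv2.findContours(m,cv2.RETR_EXTERNAL,cv2.CHAIN_APPROX_NONE)[0],key=cv2.contourArea)
w=unproj(i1,c[:,0].astype(float),8)[:,:2]
print(cv2.minEnclosingCircle(w.astype(np.float32)), unproj(i1,[498,202],66))
E
```

```text
3.55 [534.27097041 197.50045228 117.01008137] [ 0.23385905  0.34209783  2.00496346 -1.12168736  0.21018559  2.87514027] 0.8502295279924292
shift tool (norm): [-0.0016  0.0114  0.0047] mm 9.4
turn norm [0.0795 0.0018 0.0354] deg 3.9145356500151607
((592.875, -84.57149505615234), 52.39059829711914) [[592.0325738  -83.97326322  66.        ]]
```

```bash
cat > kin.py <<'E'
from h import *
from scipy.optimize import least_squares
D=[([-1.372,0.313,1.498,0,1.331,-0.223],[214.925,-478.997,231.294],[0,.839455,-.543428,0]),
([ 0.26236484,0.07537668,1.97742574,-0.51812678,0.43403454,2.25790126],[494.70303106,198.22030725,230.11586998],[0.242,-0.652,0.669,-0.263]),
([ 0.23385905,0.34209783,2.00496346,-1.12168736,0.21018559,2.87514027],[534.27097041,197.50045228,117.01008137],[0.24,-0.652,0.67,-0.26])]
E
python3 - <<'E'
from kin import *
import itertools
E=lambda a,t:R.from_euler(a,t)
for q,p,o in D:
    M=Rq(o).as_matrix()
    for s4,s6 in itertools.product([1,-1],[1,-1]):
        m=(E('z',q[0])*E('y',q[1]+q[2])*E('z',s4*q[3])*E('y',q[4])*E('z',s6*q[5])*E('z',np.pi)).as_matrix()
        print(s4,s6,np.round(np.degrees((R.from_matrix(m).inv()*R.from_matrix(M)).magnitude()),2),end=' | ')
    print()
E
```

```text
1 1 0.02 | 1 -1 25.55 | -1 1 0.02 | -1 -1 25.55 | 
1 1 0.06 | 1 -1 101.21 | -1 1 59.32 | -1 -1 156.44 | 
1 1 0.05 | 1 -1 30.51 | -1 1 128.52 | -1 -1 158.45 |
```

```bash
cat >> kin.py <<'E'
E=lambda a,t:R.from_euler(a,t)
V=lambda *a:np.array(a,float)
def fk(q,k):
    h,a2,a3,o,f,L=k
    r1=E('z',q[0]); r2=r1*E('y',q[1]); r3=r2*E('y',q[2]); r4=r3*E('z',q[3]); r5=r4*E('y',q[4]); r6=r5*E('z',q[5]+np.pi)
    return r1.apply(V(0,o,h))+r2.apply(V(0,0,a2))+r3.apply(V(0,0,a3))+r4.apply(V(0,f,0))+r5.apply(V(0,0,L)), r6
E
python3 - <<'E'
from kin import *
s=least_squares(lambda k:np.concatenate([fk(q,k)[0]-V(*p) for q,p,o in D]),[150,420,400,60,60,250]);print(s.x,s.fun)
E
```

```text
[168.76503581 418.18596608 390.17684961 114.78320349  -1.2683962
 236.96042095] [-3.39158419  3.76943295  5.55541235 -1.58257864  0.81843817 -1.03230958
  3.87935941  2.34219607 -4.52310469]
```

```bash
cat >> kin.py <<'E'
K=[168.765,418.186,390.177,114.783,-1.268,236.96]
LO=V(-2.94,-.97,.19,-1.23,.02,-2.88);HI=V(2.94,2.17,2.56,4.37,3.11,2.88)
def ik(P,Rt,q0=None,n=12,seed=0):
    rng=np.random.default_rng(seed); best=[]
    def f(q):
        p,r=fk(q,K); return np.r_[(p-P)/100,(r.inv()*Rt).as_rotvec()]
    for j in range(n):
        g=q0 if (q0 is not None and j==0) else V(*(rng.uniform(LO,HI)))
        g=np.array(g);
        if j or q0 is None: g[:3]=[np.arctan2(P[1],P[0])-.2,.3,1.6]
        s=least_squares(f,np.clip(g,LO+.001,HI-.001),bounds=(LO,HI))
        if s.cost<1e-6:
            if not any(np.abs(s.x-b).max()<.02 for b in best): best.append(s.x)
        if q0 is not None and j==0 and best: break
    return best
E
python3 - <<'E'
from kin import *
for tdeg in (45,55,65,75):
    t=np.radians(tdeg)
    for fl in (0,1):
        T=Rtool(A,t,fl); tz=T.as_matrix()[:,2]
        m=T.inv().apply(V(np.cos(A),np.sin(A),0))
        print("t",tdeg,"flip",fl)
        for b in ik(G+24*tz,T): print("  pick",np.round(b,2),"up",[np.round(x,2) for x in ik(G+24*tz+V(0,0,150),T,b)])
        for psi in (0,45,-45,-90,90,180):
            # rotation: mouth down, tool azimuth psi
            z=E('z',np.radians(psi)).apply(V(np.sin(t),0,-np.cos(t)))
            # find R with R m=-z, R ez = z
            B=R.align_vectors(np.array([[0,0,-1],z]),np.array([m,[0,0,1]]))[0]
            for b in ik(PEG+V(0,0,57)+24*z,B):
                u=ik(PEG+V(0,0,57+90)+24*z,B,b)
                print("   psi",psi,np.round(b,2),"up",np.round(u[0],2) if u else None)
E
```

```text
t 45 flip 0
  pick [ 0.2   0.56  1.93  4.13  0.22 -2.36] up [array([ 0.2 ,  0.31,  1.82, -0.64,  0.31,  2.38])]
   psi 0 [-0.45  0.54  1.99  1.93  0.33  2.43] up None
   psi 45 [-0.6   0.65  1.76  1.08  0.9   2.55] up [-0.59  0.5   1.72  0.96  1.01  2.75]
   psi -90 [-0.08  0.78  1.52 -0.96  1.03  0.52] up [-0.08  0.65  1.47 -0.89  1.14  0.36]
   psi 90 [-0.56  0.86  1.35  0.65  1.45  2.33] up [-0.56  0.74  1.3   0.64  1.58  2.43]
   psi 180 [-0.27  1.13  0.81 -0.2   1.96  1.3 ] up [-0.27  1.04  0.75 -0.22  2.11  1.27]
t 45 flip 1
  pick [0.2  0.56 1.93 4.13 0.22 0.78] up [array([ 0.2 ,  0.31,  1.82, -0.64,  0.31, -0.77])]
   psi 0 [-0.45  0.54  1.99  1.93  0.33 -0.71] up [-0.45  0.36  1.94  1.26  0.33  0.  ]
   psi 45 [-0.6   0.65  1.76  1.08  0.9  -0.6 ] up [-0.59  0.5   1.72  0.96  1.01 -0.39]
   psi -90 [-0.08  0.78  1.52 -0.96  1.03 -2.62] up [-0.08  0.65  1.47 -0.89  1.14 -2.78]
   psi 90 [-0.56  0.86  1.35  0.65  1.45 -0.82] up [-0.56  0.74  1.3   0.64  1.58 -0.72]
   psi 180 [-0.27  1.13  0.81 -0.2   1.96 -1.84] up [-0.27  1.04  0.75 -0.22  2.11 -1.88]
t 55 flip 0
  pick [ 0.
[... 2738 characters left out ...]
1.82  2.24] up [-0.63  0.91  1.26  0.97  1.9   2.35]
   psi 180 [-0.25  1.49  0.31 -0.47  2.59  1.1 ] up [-0.25  1.37  0.33 -0.56  2.68  0.99]
t 75 flip 1
  pick [ 0.16  0.61  1.63 -0.09  0.65 -1.29] up [array([ 0.16,  0.44,  1.47, -0.07,  0.98, -1.33])]
   psi 0 [-0.51  0.71  2.15  2.57  1.06 -1.41] up [-0.51  0.47  2.16  2.48  0.88 -1.25]
   psi 45 [-0.7   0.82  1.82  1.51  1.3  -1.05] up [-0.7   0.63  1.83  1.46  1.32 -0.87]
   psi -45 [-0.13  0.76  1.99  3.91  1.01 -1.85] up [-0.13  0.55  2.    4.02  0.87 -2.03]
   psi 90 [-0.63  1.06  1.25  0.94  1.82 -0.9 ] up [-0.63  0.91  1.26  0.97  1.9  -0.79]
   psi 180 [-0.25  1.49  0.31 -0.47  2.59 -2.05] up [-0.25  1.37  0.33 -0.56  2.68 -2.15]
```

```bash
python3 - <<'E'
from kin import *
from rig import ctrl
s=ctrl.sense(); t=np.radians(60); T=Rtool(A,t); tz=T.as_matrix()[:,2]; print("cur joints",s['joints'])
q=s['joints']
for P in (G+24*tz-80*tz,G+24*tz,G+24*tz+V(0,0,110)):
    b=ik(P,T,q); print(P,np.round(b[0],2) if b else None); q=b[0]
rel(s,G+24*tz-80*tz,T)
m=T.inv().apply(V(np.cos(A),np.sin(A),0))
for psi in (180,170):
    a=np.radians(psi); z=V(np.sin(t)*np.cos(a),np.sin(t)*np.sin(a),-np.cos(t))
    B=R.align_vectors(np.array([[0,0,-1],z]),np.array([m,[0,0,1]]))[0]
    print(psi,"turn",(T.inv()*B).as_rotvec()/(np.pi/4))
    for k in range(0,9):
        f=k/8; Rk=T*R.from_rotvec(f*(T.inv()*B).as_rotvec()); C=G+V(0,0,110)+f*(PEG+V(0,0,147)-G-V(0,0,110)); P=C+24*Rk.as_matrix()[:,2]
        b=ik(P,Rk,q); print(k,np.round(b[0],2) if b else None)
        if b:q=b[0]
E
```

```text
cur joints [ 0.23385905  0.34209783  2.00496346 -1.12168736  0.21018559  2.87514027]
[548.84233933 197.6392237  110.49742261] [ 0.2   0.38  1.86 -0.32  0.41  2.09]
[588.78185457 195.4403327   41.21539031] [ 0.18  0.56  1.79 -0.41  0.3   2.17]
[588.78185457 195.4403327  151.21539031] [ 0.18  0.4   1.7  -0.23  0.54  1.98]
shift tool (norm): [-0.001  -0.0088  0.0193] mm 16.0
turn norm [-0.2539 -0.0028  0.0354] deg 11.534522409050899
180 turn [-1.99945037  0.02013094 -0.07512969]
0 [ 0.18  0.4   1.7  -0.23  0.54  1.98]
1 [ 0.1   0.44  1.61 -0.07  0.78  1.76]
2 [ 0.03  0.5   1.49 -0.02  1.02  1.65]
3 [-0.04  0.58  1.36 -0.01  1.26  1.57]
4 [-0.09  0.68  1.22 -0.03  1.5   1.51]
5 [-0.14  0.8   1.07 -0.06  1.73  1.46]
6 [-0.18  0.92  0.9  -0.12  1.96  1.4 ]
7 [-0.22  1.06  0.73 -0.2   2.18  1.32]
8 [-0.26  1.21  0.53 -0.33  2.41  1.19]
170 turn [-1.99740359 -0.04374739  0.16326748]
0 [ 0.18  0.4   1.7  -0.23  0.54  1.98]
1 [ 0.1   0.44  1.61 -0.06  0.77  1.77]
2 [0.02 0.5  1.5  0.01 1.02 1.67]
3 [-0.05  0.58  1.37  0.03  1.26  1.61]
4 [-0.11  0.68  1.23  0.03  1.5   1.57]
5 [-0.16  0.79  1.08  0.01  1.73  1.53]
6 [-0.21  0.92  0.91 -0.03  1.97  1.5 ]
7 [-0.25  1.06  0.73 -0.08  2.2   1.46]
8 [-0.3   1.21  0.52 -0.16  2.45  1.38]
```

Request:
play_rows(
  steps=[
    [[0, 0, 0], [-0.0423, -0.0005, 0.006]],
    [[0, 0, 0], [-0.0423, -0.0005, 0.006]],
    [[0, 0, 0], [-0.0423, -0.0005, 0.006]],
    [[0, 0, 0], [-0.0423, -0.0005, 0.006]],
    [[0, 0, 0], [-0.0423, -0.0005, 0.006]],
    [[0, 0, 0], [-0.0423, -0.0005, 0.006]],
    [[0, 0, 0], [0, 0, 0]],
    [[0, 0, 0], [0, 0, 0]],
  ],
)

```text
time_s: 4.35
eef_pos: [533.8, 198.2, 117.5]
ee_rot: [0.179, -0.664, 0.701, -0.189]
force: [-0.5, 0.4, -0.4]
grip_width: 0.853
```

```bash
python3 - <<'E'
from kin import *
from rig import ctrl
s=ctrl.sense(); T=Rtool(A,np.radians(60)); tz=T.as_matrix()[:,2]; print(s['time_s'],s['eef_pos'],"cur joints",s['joints'])
rel(s,G+24*tz-80*tz,T)
E
```

```text
4.35 [533.76381331 198.17430701 117.52885329] cur joints [ 0.20865242  0.34897894  1.8851158  -0.32591295  0.41542479  2.09829406]
shift tool (norm): [-0.0003 -0.0127  0.0182] mm 16.6
turn norm [-0.0036  0.0023  0.0021] deg 0.21244117255003991
```

Request:
play_rows(
  steps=[
    [[-0.0003, -0.0127, 0.0182], [-0.0036, 0.0023, 0.002]],
    [[0, 0, 0.0267], [0, 0, 0]],
    [[0, 0, 0.0267], [0, 0, 0]],
    [[0, 0, 0], [0, 0, 0]],
    [[0, 0, 0], [0, 0, 0]],
  ],
)

```text
time_s: 4.85
eef_pos: [568.3, 196.3, 74.9]
ee_rot: [0.177, -0.664, 0.701, -0.188]
force: [0.3, -0.9, 1.6]
grip_width: 0.849
```

```bash
python3 - <<'E'
from kin import *
from rig import ctrl,cams
s=ctrl.sense(); T=Rtool(A,np.radians(60)); tz=T.as_matrix()[:,2]; print(s['time_s'],s['eef_pos'],s['force'],"cur joints",s['joints'])
rel(s,G+24*tz,T)
i=cams.camera_info("wrist"); im=cams.capture("wrist")
im=im[:,:,::-1].copy(); cv2.polylines(im,[np.int32(hull(i,cyl(623.7,193.5,A)))],True,(0,0,255),1); cv2.imwrite("pics/w2.png",im)
E
```

```text
4.85 [568.27911017 196.30352281  74.92042112] [ 0.33751425 -0.94889321  1.62846242] cur joints [ 0.1904871   0.47864579  1.82380426 -0.36163966  0.35201071  2.12494484]
shift tool (norm): [-0.0004 -0.0013  0.0526] mm 39.5
turn norm [ 0.0027 -0.0012  0.0013] deg 0.144815291477531
```

View pics/w2.png

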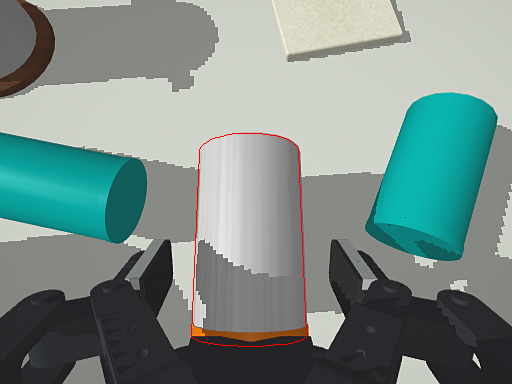

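The tumbler (250,238) is centred between the fingers (pads at about 165 and 340), and the outline fits within about 1 mm. I'll advance 39 mm and close.

Request:
play_rows(
  steps=[
    [[0, -0.0013, 0.0263], [0, 0, 0]],
    [[0, 0, 0.0263], [0, 0, 0]],
    [[0, 0, 0], [0, 0, 0]],
    [[0, 0, 0], [0, 0, 0]],
  ],
)

```text
time_s: 5.3
eef_pos: [588.9, 195.2, 41.7]
ee_rot: [0.177, -0.664, 0.701, -0.188]
force: [-0.3, 0.1, -0.0]
grip_width: 0.856
```

Request:
play_rows(
  steps=[
    [[0, 0, 0], [0, 0, 0]],
    [[0, 0, 0], [0, 0, 0]],
    [[0, 0, 0], [0, 0, 0]],
    [[0, 0, 0], [0, 0, 0]],
    [[0, 0, 0], [0, 0, 0]],
    [[0, 0, 0], [0, 0, 0]],
    [[0, 0, 0], [0, 0, 0]],
  ],
  grip=1,
  squeeze=70,
)

```text
time_s: 6.0
eef_pos: [589.0, 195.4, 42.5]
ee_rot: [0.177, -0.664, 0.701, -0.188]
force: [-6.7, 0.4, 8.4]
grip_width: 0.645
```

```bash
python3 - <<'E'
from kin import *
from rig import ctrl,cams
im=cams.capture("wrist");cv2.imwrite("pics/w3.png",im[:,:,::-1])
s=ctrl.sense(); T=Rtool(A,np.radians(60)); tz=T.as_matrix()[:,2]; print(s['time_s'],s['eef_pos'],s['force'],s['grip_width']*85)
rel(s,G+24*tz+V(0,0,110),T)
E
```

```text
6.05 [589.0214712  195.41547385  42.49047486] [-6.69034523  0.46958267  8.05807769] 54.83002802246897
shift tool (norm): [ 0.0002 -0.0722 -0.1257] mm 108.7
turn norm [ 0.0003 -0.0008  0.0019] deg 0.09255697885969169
```

View pics/w3.png

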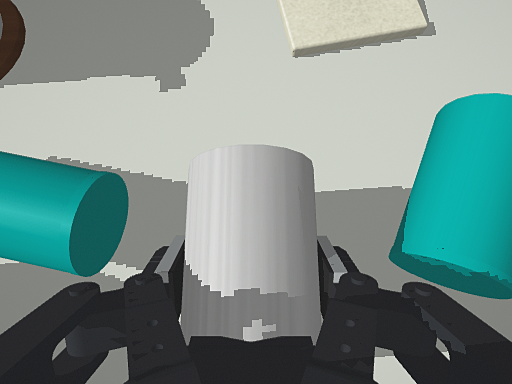

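Gripped at 55 mm. Lifting straight up.

Request:
play_rows(
  steps=[
    [[0, -0.0072, -0.0126], [0, 0, 0]],
    [[0, -0.0144, -0.0251], [0, 0, 0]],
    [[0, -0.0144, -0.0251], [0, 0, 0]],
    [[0, -0.0144, -0.0251], [0, 0, 0]],
    [[0, -0.0144, -0.0251], [0, 0, 0]],
    [[0, -0.0072, -0.0126], [0, 0, 0]],
    [[0, 0, 0], [0, 0, 0]],
    [[0, 0, 0], [0, 0, 0]],
  ],
)

```text
time_s: 6.85
eef_pos: [588.4, 195.1, 148.6]
ee_rot: [0.176, -0.665, 0.702, -0.187]
force: [-0.2, -0.3, -2.1]
grip_width: 0.647
```

```bash
python3 - <<'E'
from kin import *
from rig import ctrl,cams
im=cams.capture("wrist");cv2.imwrite("pics/w4.png",im[:,:,::-1])
im=cams.capture("scene");cv2.imwrite("pics/s4.png",cv2.resize(im[100:280,130:430,::-1],None,fx=2.5,fy=2.5))
s=ctrl.sense(); T=Rtool(A,np.radians(60)); print(s['time_s'],s['eef_pos'],s['force'],s['grip_width']*85)
B=T*R.from_rotvec([-np.pi/2,0,0]); z=B.as_matrix()[:,2]; print(z,B.apply(T.inv().apply(V(np.cos(A),np.sin(A),0))))
# at current orientation, translate grasp point to above peg, z 165
tz=T.as_matrix()[:,2]; rel(s,PEG+V(0,0,172)+24*tz,T)
E
```

```text
6.95 [588.3816729  195.0458855  147.96839959] [ 1.06735812  0.23827259 -2.52166211] 55.14205768797037
[-0.86471587  0.04760739 -0.5       ] [ 2.37064160e-16 -3.63478817e-17 -1.00000000e+00]
shift tool (norm): [ 0.3737 -0.0405  0.0191] mm 282.3
turn norm [ 0.0055 -0.0021  0.0018] deg 0.2779836567527349
```

View pics/s4.png

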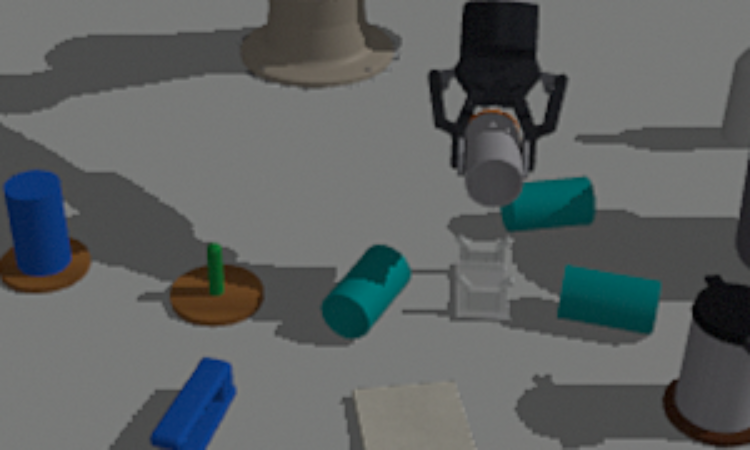

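View pics/w4.png

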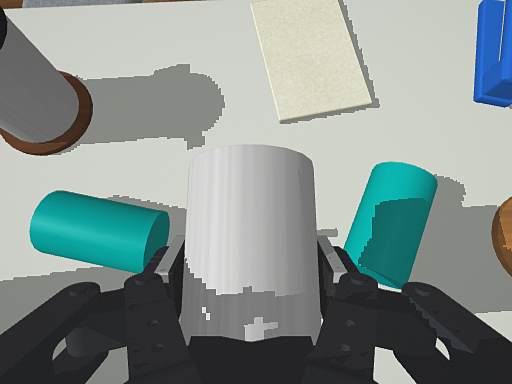

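Request:
play_rows(
  steps=[
    [[0.03, 0, 0], [-0.08, 0, 0]],
    [[0.04, 0, 0], [-0.1667, 0, 0]],
    [[0.05, 0, 0], [-0.1667, 0, 0]],
    [[0.05, 0, 0], [-0.1667, 0, 0]],
    [[0.05, 0, 0], [-0.1667, 0, 0]],
    [[0.05, 0, 0], [-0.1667, 0, 0]],
    [[0.05, 0, 0], [-0.1667, 0, 0]],
    [[0.03, 0, 0], [-0.1667, 0, 0]],
    [[0.015, 0, 0], [-0.08, 0, 0]],
    [[0, 0, 0], [0, 0, 0]],
  ],
)

```text
time_s: 7.95
eef_pos: [574.1, -79.6, 146.9]
ee_rot: [-0.178, -0.663, 0.702, 0.188]
force: [-0.0, 0.7, -2.5]
grip_width: 0.644
```

```bash
python3 - <<'E'
from kin import *
from rig import ctrl,cams
s=ctrl.sense(); T=Rtool(A,np.radians(60)); print(s['time_s'],s['eef_pos'],s['force'],s['grip_width']*85,s['joints'])
B=T*R.from_rotvec([-np.pi/2,0,0]); r=Rq(s['ee_rot']); print("grasp pt",s['eef_pos']-24*r.as_matrix()[:,2])
rel(s,PEG+V(0,0,165)+24*r.as_matrix()[:,2],B)
E
```

```text
7.95 [574.09365045 -79.64266231 146.89052651] [-0.03191376  0.68559345 -2.54714653] 54.76406595934087 [-0.28803164  0.81973316  0.99259067 -0.12049318  1.84008324  1.33800594]
grasp pt [586.09508646 -80.29797547 167.66397347]
shift tool (norm): [ 0.007  -0.0118 -0.0027] mm 10.5
turn norm [-6.655e-01  4.000e-04 -2.600e-03] deg 29.946984368471487
```

Request:
play_rows(
  steps=[
    [[0, 0, 0], [-0.1, 0, 0]],
    [[0, 0, 0], [-0.1331, 0, 0]],
    [[0, 0, 0], [-0.1331, 0, 0]],
    [[0, 0, 0], [-0.1331, 0, 0]],
    [[0, 0, 0], [-0.1, 0, 0]],
    [[0, 0, 0], [-0.0662, 0, -0.0026]],
    [[0, 0, 0], [0, 0, 0]],
    [[0, 0, 0], [0, 0, 0]],
  ],
)

```text
time_s: 8.75
eef_pos: [574.1, -77.6, 149.6]
ee_rot: [-0.342, -0.597, 0.629, 0.361]
force: [-0.1, 0.2, -1.1]
grip_width: 0.644
```

```bash
python3 - <<'E'
from kin import *
from rig import ctrl,cams
s=ctrl.sense(); T=Rtool(A,np.radians(60)); print(s['time_s'],s['eef_pos'],s['force'],s['grip_width']*85,s['joints'])
B=T*R.from_rotvec([-np.pi/2,0,0]); r=Rq(s['ee_rot']); g=s['eef_pos']-24*r.as_matrix()[:,2];print("grasp pt",g)
rel(s,PEG+V(0,0,140)+24*B.as_matrix()[:,2],B)
def vcyl(c,r=28):
    a=np.linspace(0,2*np.pi,48); ring=np.c_[r*np.cos(a),r*np.sin(a),0*a]; return np.r_[c+ring-V(0,0,47),c+ring+V(0,0,48)]
out=[]
for n in("scene","top","wrist"):
    i=cams.camera_info(n); im=cams.capture(n)[:,:,::-1].copy(); cv2.imwrite(f"pics/{n}5.png",im)
    big=cv2.resize(im,None,fx=3,fy=3,interpolation=cv2.INTER_CUBIC)
    cv2.polylines(big,[np.int32(hull(i,vcyl(g))*3+1)],True,(0,0,255),1)
    c=np.int32(proj(i,g)[0]*3); 
    if n!="wrist": out.append(big[max(c[1]-200,0):max(c[1]-200,0)+400,c[0]-200:c[0]+200])
cv2.imwrite("pics/ov5.png",np.hstack(out))
E
```

```text
8.75 [574.12920619 -77.64540065 149.61973072] [-0.08210619  0.16318256 -1.1303619 ] 54.69838914817765 [-0.25787076  1.16358061  0.55334364 -0.27547194  2.4373179   1.2535965 ]
grasp pt [594.80922706 -78.7282976  161.75085065]
shift tool (norm): [ 0.0096 -0.0249  0.0146] mm 22.8
turn norm [-0.008  -0.003   0.0018] deg 0.39376807760896737
```

View pics/ov5.png

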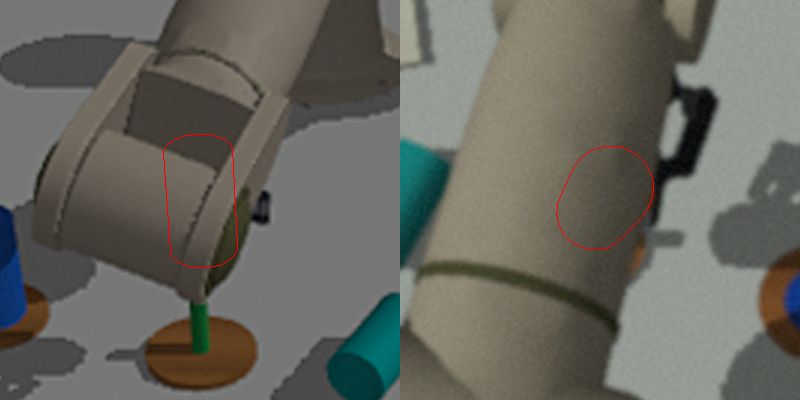

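View pics/wrist5.png

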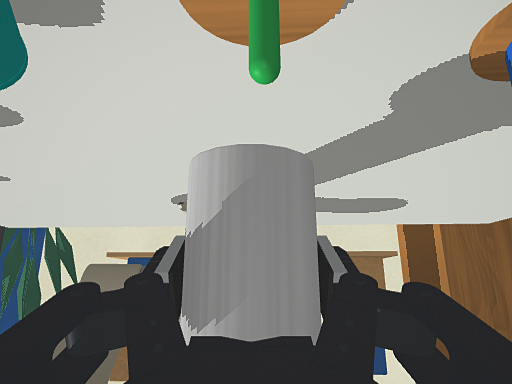

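```bash
cat >> h.py <<'E'
def vcyl(c,r=28):
    a=np.linspace(0,2*np.pi,48); ring=np.c_[r*np.cos(a),r*np.sin(a),0*a]; return np.r_[c+ring-np.array([0,0,47]),c+ring+np.array([0,0,48])]
E
python3 - <<'E'
from kin import *
from rig import ctrl,cams
s=ctrl.sense(); r=Rq(s['ee_rot']); g=s['eef_pos']-24*r.as_matrix()[:,2]
i=cams.camera_info("wrist"); im=cv2.imread("pics/wrist5.png")
h=cv2.cvtColor(im,cv2.COLOR_BGR2HSV); m=((h[...,0]<20)&(h[...,1]>90)).astype(np.uint8); m[:,:170]=0;m[:,370:]=0;m[60:]=0
c=max(cv2.findContours(m,cv2.RETR_EXTERNAL,cv2.CHAIN_APPROX_NONE)[0],key=cv2.contourArea)[:,0]
c=c[(c[:,1]>1)]
# lower-most boundary per column outside post
pts=np.array([[u,c[c[:,0]==u,1].max()] for u in np.unique(c[:,0]) if not 240<u<290],float)
w=unproj(i,pts,8)[:,:2]
f=least_squares(lambda p:np.hypot(*(w-p[:2]).T)-50,[594,-86],loss='soft_l1'); print("foot",f.x,np.abs(f.fun).mean())
gm=((h[...,0]>45)&(h[...,0]<80)&(h[...,1]>90)); gm[:, :230]=0; gm[:,300:]=0; gm[100:]=0
ys,xs=np.nonzero(gm); print("tip row",ys.max(),"col mean at rows",[xs[ys==y].mean() for y in (10,40,60,70)],ys.max())
print("expected post axis px",proj(i,[PEG+V(0,0,70),PEG+V(0,0,62),PEG+V(0,0,8)]), "tip sphere pts", )
for P in (V(f.x[0],f.x[1],0),):print(proj(i,[P+V(0,0,70),P+V(0,0,62),P+V(0,0,8)]))
cv2.polylines(im,[np.int32(hull(i,vcyl(g)))],True,(0,0,255),1);cv2.imwrite("pics/ow5.png",im)
E
```

```text
foot [594.14454023 -86.68072919] 0.17958109306834386
tip row 83 col mean at rows [np.float64(263.5), np.float64(264.0), np.float64(264.0), np.float64(264.0)] 83
expected post axis px [[263.81617022  79.81355457]
 [263.62667441  65.78708043]
 [262.46658162 -20.08295621]] tip sphere pts
[[265.20996642  80.20518229]
 [265.00266458  66.20072719]
 [263.73333188 -19.55014116]]
```

View pics/ow5.png

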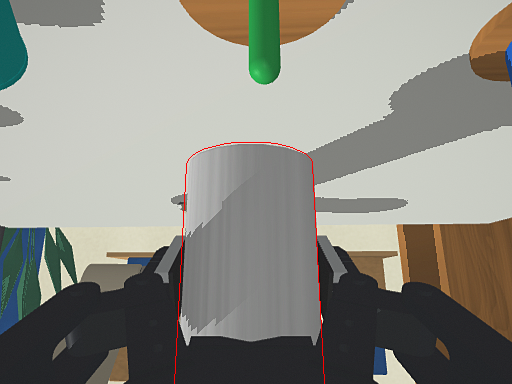

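Request:
play_rows(
  steps=[
    [[0.0048, -0.0124, 0.0073], [-0.004, -0.0015, 0.0009]],
    [[0.0048, -0.0125, 0.0073], [-0.004, -0.0015, 0.0009]],
    [[0, 0, 0], [0, 0, 0]],
    [[0, 0, 0], [0, 0, 0]],
    [[0, 0, 0], [0, 0, 0]],
  ],
)

```text
time_s: 9.4
eef_pos: [573.7, -85.4, 128.3]
ee_rot: [-0.344, -0.595, 0.629, 0.364]
force: [0.9, 0.3, -1.7]
grip_width: 0.65
```

```bash
python3 - <<'E'
from kin import *
from rig import ctrl,cams
s=ctrl.sense(); T=Rtool(A,np.radians(60)); print(s['time_s'],s['eef_pos'],s['force'])
B=T*R.from_rotvec([-np.pi/2,0,0]); r=Rq(s['ee_rot']); g=s['eef_pos']-24*r.as_matrix()[:,2];print("grasp pt",g, "axis tilt deg",np.degrees((r.inv()*B).as_rotvec()))
rel(s,V(594.3,-86.3,62)+24*B.as_matrix()[:,2],B)
print(r.inv().apply(V(0,0,-1))/750)
i=cams.camera_info("wrist"); im=cams.capture("wrist")[:,:,::-1].copy()
cv2.polylines(im,[np.int32(hull(i,vcyl(g)))],True,(0,0,255),1);cv2.imwrite("pics/ow6.png",im)
E
```

```text
9.4 [573.67915548 -85.35238046 128.3177631 ] [ 0.86603513  0.25586675 -1.66355284]
grasp pt [594.45455499 -86.52220947 140.27662072] axis tilt deg [ 0.11334974  0.06201009 -0.03477894]
shift tool (norm): [-0.0002 -0.0904  0.0522] mm 78.3
turn norm [ 0.0025  0.0014 -0.0008] deg 0.13380205654132493
[ 1.89723150e-08 -1.15601717e-03  6.64380979e-04]
```

View pics/ow6.png

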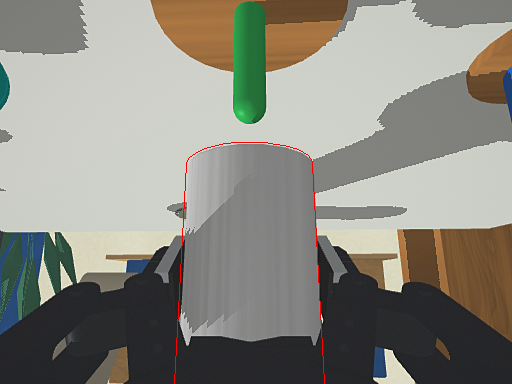

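The post (249,112) lines up with the tumbler axis (250). Descending.

Request:
play_rows(
  steps=[
    [[0, -0.0058, 0.0033], [0.0025, 0.0014, 0]],
    [[0, -0.0116, 0.0067], [0, 0, 0]],
    [[0, -0.0116, 0.0067], [0, 0, 0]],
    [[0, -0.0116, 0.0067], [0, 0, 0]],
    [[0, -0.0116, 0.0067], [0, 0, 0]],
    [[0, -0.0116, 0.0067], [0, 0, 0]],
    [[0, -0.0116, 0.0067], [0, 0, 0]],
    [[0, -0.0058, 0.0033], [0, 0, 0]],
    [[0, 0, 0], [0, 0, 0]],
    [[0, 0, 0], [0, 0, 0]],
    [[0, 0, 0], [0, 0, 0]],
  ],
)

```text
time_s: 10.55
eef_pos: [573.8, -85.4, 58.4]
ee_rot: [-0.344, -0.595, 0.629, 0.363]
force: [0.1, -1.1, -1.2]
grip_width: 0.646
```

```bash
python3 - <<'E'
from kin import *
from rig import ctrl,cams
s=ctrl.sense(); T=Rtool(A,np.radians(60)); print(s['time_s'],s['eef_pos'],s['force'])
B=T*R.from_rotvec([-np.pi/2,0,0]); r=Rq(s['ee_rot']); g=s['eef_pos']-24*r.as_matrix()[:,2];print("grasp pt",g, "deg",np.degrees((r.inv()*B).as_rotvec()))
rel(s,V(594.3,-86.3,57)+24*B.as_matrix()[:,2],B)
i=cams.camera_info("wrist"); im=cams.capture("wrist")[:,:,::-1].copy()
cv2.imwrite("pics/w7.png",im)
E
```

```text
10.55 [573.79851989 -85.44995071  58.38113672] [ 0.07094196 -1.10711464 -1.24638771]
grasp pt [594.54559813 -86.58983162  70.39194086] deg [-0.02978994 -0.00561516 -0.04356828]
shift tool (norm): [-0.0004 -0.0153  0.0092] mm 13.4
turn norm [-0.0007 -0.0001 -0.001 ] deg 0.05307697375146269
```

View pics/w7.png

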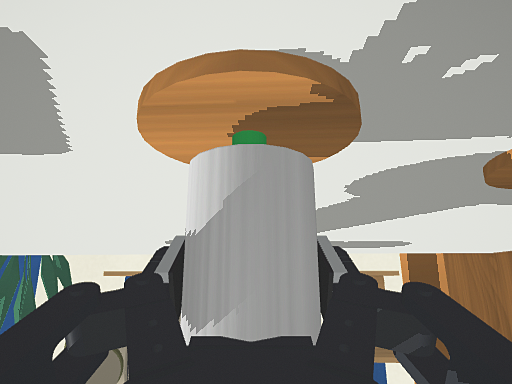

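The post (249,137) is just inside the rim, with no contact force. Continuing slowly.

Request:
play_rows(
  steps=[
    [[0, -0.0046, 0.0027], [0, 0, 0]],
    [[0, -0.0046, 0.0027], [0, 0, 0]],
    [[0, -0.0035, 0.002], [0, 0, 0]],
    [[0, 0, 0], [0, 0, 0]],
    [[0, 0, 0], [0, 0, 0]],
  ],
)

```text
time_s: 11.1
eef_pos: [573.5, -85.4, 46.7]
ee_rot: [-0.344, -0.595, 0.629, 0.363]
force: [-0.3, -0.6, -1.5]
grip_width: 0.649
```

Request:
play_rows(
  steps=[
    [[0, -0.0012, 0.0007], [0, 0, 0]],
    [[0, -0.0012, 0.0007], [0, 0, 0]],
    [[0, 0, 0], [0, 0, 0]],
    [[0, 0, 0], [0, 0, 0]],
  ],
)

```text
time_s: 11.5
eef_pos: [573.5, -85.4, 44.8]
ee_rot: [-0.344, -0.595, 0.629, 0.363]
force: [0.3, -0.8, -1.3]
grip_width: 0.643
```

Request:
play_rows(
  steps=[
    [[0, -0.0012, 0.0007], [0, 0, 0]],
    [[0, -0.0012, 0.0007], [0, 0, 0]],
    [[0, 0, 0], [0, 0, 0]],
    [[0, 0, 0], [0, 0, 0]],
  ],
)

```text
time_s: 11.9
eef_pos: [573.6, -85.4, 43.3]
ee_rot: [-0.344, -0.595, 0.629, 0.363]
force: [0.6, -0.5, 5.0]
grip_width: 0.644
```

```bash
python3 - <<'E'
from kin import *
from rig import ctrl,cams
im=cams.capture("wrist")[:,:,::-1].copy()
cv2.imwrite("pics/w8.png",im); s=ctrl.sense(); print(s['force'],s['wrist_torque'],s['eef_pos'])
E
```

```text
[ 1.09824089 -0.26403993  5.48472462] [0.15376494 0.2814721  0.0553156 ] [573.58606036 -85.41436289  43.27474783]
```

View pics/w8.png

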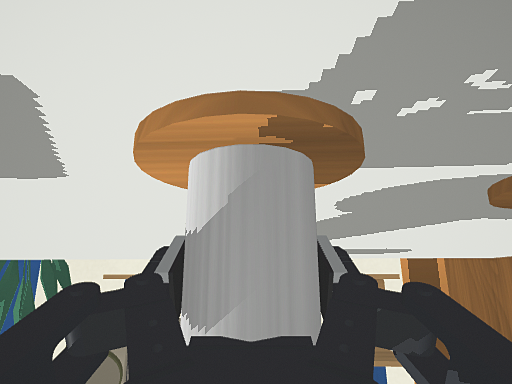

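Request:
play_rows(
  steps=[
    [[0, 0, 0], [0, 0, 0]],
    [[0, 0, 0], [0, 0, 0]],
    [[0, 0, 0], [0, 0, 0]],
    [[0, 0, 0], [0, 0, 0]],
    [[0, 0, 0], [0, 0, 0]],
    [[0, 0, 0], [0, 0, 0]],
    [[0, 0, 0], [0, 0, 0]],
    [[0, 0, 0], [0, 0, 0]],
  ],
  grip=0,
)

```text
time_s: 12.75
eef_pos: [573.5, -85.4, 42.7]
ee_rot: [-0.344, -0.595, 0.629, 0.363]
force: [-0.1, -0.5, 0.1]
grip_width: 1.004
```

```bash
python3 - <<'E'
from kin import *
from rig import ctrl,cams
im=cams.capture("wrist")[:,:,::-1].copy()
cv2.imwrite("pics/w9.png",im); s=ctrl.sense(); print(s['force'],s['grip_width'],s['eef_pos'],s['joints'],Rq(s['ee_rot']).inv().apply(V(0,0,1))/750*10)
E
```

```text
[ 0.71118534 -0.65677024  0.67288422] 0.9987782897621664 [573.52969795 -85.37468684  42.65124205] [-0.26798067  1.29357421  0.56771399 -0.24873888  2.30243694  1.29562846] [ 6.92132825e-06  1.15500267e-02 -6.66142726e-03]
```

View pics/w9.png

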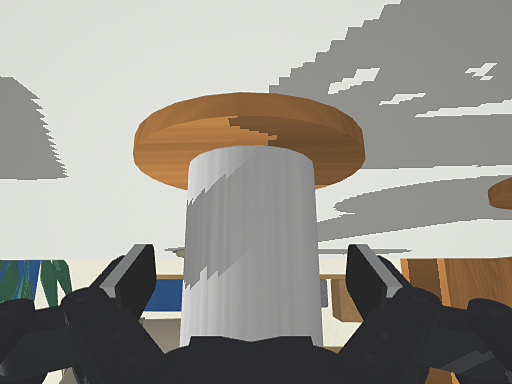

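The tumbler stands free with the pads clear on both sides. Raising the arm straight up, then tilting it back.

Request:
play_rows(
  steps=[
    [[0, 0.0116, -0.0067], [0, 0, 0]],
    [[0, 0.0173, -0.01], [0, 0, 0]],
    [[0, 0.0173, -0.01], [0, 0, 0]],
    [[0, 0.0173, -0.01], [0, 0, 0]],
    [[0, 0.0173, -0.01], [0, 0, 0]],
    [[0, 0.0173, -0.01], [0, 0, 0]],
    [[0, 0.0173, -0.01], [0, 0, 0]],
    [[0, 0.0173, -0.01], [0, 0, 0]],
    [[0, 0.0173, -0.01], [0, 0, 0]],
    [[0, 0.0116, -0.0067], [0, 0, 0]],
    [[0, 0, 0], [0, 0, 0]],
  ],
)

```text
time_s: 13.9
eef_pos: [573.9, -85.4, 184.1]
ee_rot: [-0.343, -0.595, 0.63, 0.362]
force: [-0.1, -0.3, -0.2]
grip_width: 0.999
```

```bash
python3 - <<'E'
from kin import *
from rig import ctrl,cams
im=cams.capture("wrist")[:,:,::-1].copy()
cv2.imwrite("pics/w10.png",im); s=ctrl.sense(); print(s['time_s'],s['force'],s['eef_pos'],s['joints'])
E
```

```text
13.95 [ 0.81195654 -0.0484461  -0.5017633 ] [573.74798701 -85.36950931 183.00145364] [-0.26792228  1.14233165  0.5142329  -0.31024238  2.49853819  1.21259272]
```

View pics/w10.png

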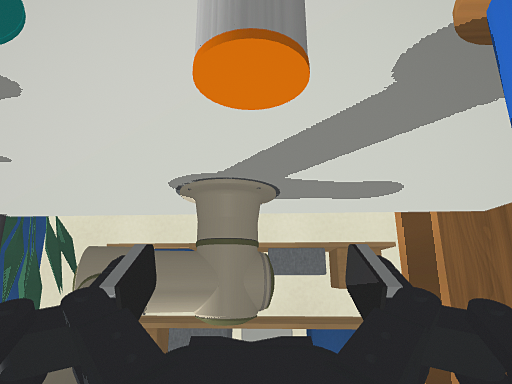

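Request:
play_rows(
  steps=[
    [[0, 0.02, -0.01], [0.1, 0, 0]],
    [[0, 0.02, -0.01], [0.19, 0, 0]],
    [[0, 0.02, -0.02], [0.19, 0, 0]],
    [[-0.02, 0, -0.03], [0.19, 0, 0]],
    [[-0.05, 0, -0.03], [0.19, 0, 0]],
    [[-0.06, 0, -0.03], [0.19, 0, 0]],
    [[-0.06, 0, 0], [0.19, 0, 0]],
    [[-0.06, 0, 0], [0.1, 0, 0]],
    [[-0.06, 0.03, 0], [0, 0, 0]],
    [[-0.04, 0.03, 0], [0, 0, 0]],
    [[0, 0, 0], [0, 0, 0]],
  ],
)

```text
time_s: 15.05
eef_pos: [571.7, 180.9, 294.7]
ee_rot: [0.001, -0.689, 0.725, -0.001]
force: [0.1, -0.5, 0.2]
grip_width: 0.998
```

```bash
python3 - <<'E'
from kin import *
from rig import ctrl,cams
s=ctrl.sense(); print(s['time_s'],s['force'],s['eef_pos'])
out=[]
g=V(594.3,-86.3,55)
for n in("scene","top"):
    i=cams.camera_info(n); im=cams.capture(n)[:,:,::-1].copy()
    big=cv2.resize(im,None,fx=3,fy=3,interpolation=cv2.INTER_CUBIC)
    cv2.polylines(big,[np.int32(hull(i,vcyl(g))*3+1)],True,(0,0,255),1)
    c=np.int32(proj(i,g)[0]*3); out.append(big[c[1]-200:c[1]+200,c[0]-250+(0 if n=="scene" else 100):c[0]+150+(0 if n=="scene" else 100)])
cv2.imwrite("pics/ov11.png",np.hstack(out))
E
```

```text
15.05 [ 0.13219344 -0.54935433  0.24726409] [571.72682761 180.87229227 294.66137212]
```

View pics/ov11.png

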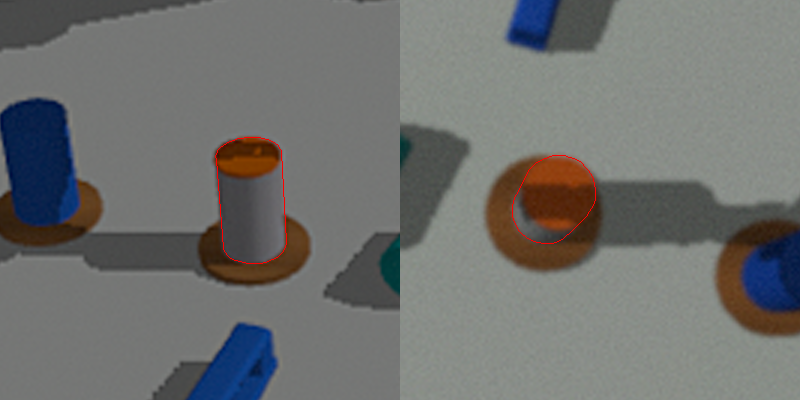

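The tumbler stands upright on the foot, orange end up, and matches the predicted outline in both views. The blue cup is still on its peg and the arm is clear. Handing in.

```bash
python3 -c "
from rig import ctrl
print(ctrl.finish_job())"
```

```text
the job is handed in; nothing more can be done
None
```

The steel tumbler is on the empty peg, mouth-down with its rim on the wooden foot. I handed the job in at about 15 s.

**What I did:** I gripped the tumbler between the cradle supports, lifted it straight up and turned it a quarter turn. I lowered it over the post until the wrist force changed by about 6 N, which put the rim at about 8 mm (the foot is 8 mm thick). Then I opened the fingers and moved the arm clear.

**Last checks:**
- **Tumbler:** In the scene and top pictures it stands upright and centred on the foot. It matches its predicted outline to within a few mm.
- **Blue cup:** It still stands on its own peg in those pictures. I judged that by eye and did not measure it again.
- **Gripper:** It was open, with no contact force and well away from the tumbler.

**What went wrong:** My first approach, with the tool at 45 degrees, ran into the last joint's range limit (2.875 of 2.88 rad) and stopped about 4 degrees short. I switched to 60 degrees before touching anything. With the tumbler over the peg, the arm hid it from the fixed cameras, so I lined up the lowering with the wrist camera alone.

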